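# Torque the filter holder nut until the wrench clicks

## Robot

A 6-joint arm with a two-finger parallel gripper is mounted at the origin on a cart in front of the work surface, level with it; the furniture and walls round the work are solid. World frame = base frame: x ahead of the robot, y to its left, z up, the work surface at z = 0. Lengths are in m, angles in rad, forces in N, time in s.
With the tool pointing down it reaches from about 0.275 to 0.825 m from the base axis. Payload 5.2 kg.
Tool frame: the origin (TCP) lies at the very end of the fingers, on their centre line; the grasp point (between the pads) lies 19 mm behind it; z points along the fingers, y is the direction in which the jaws open and shut (so a half turn about z gives the same grasp; the last joint's range is limited). The gripper opens to 93 mm and grips with 3 to 60 N. Pads are 15 mm wide; open, the fingers measure 128 mm over their backs; the gripper's body (75 mm by 188 mm) begins 65 mm behind the grasp point.
Start: joints at [-1.531, 0.259, 1.535, -0, 1.348, -0.203], TCP at [0.132, -0.534, 0.219] pointing down, gripper open.
Joint ranges: [-3.14, 3.14], [-0.91, 2.08], [0.19, 2.58], [-1.22, 4.36], [0.22, 2.71], [-3.12, 3.12]. Speed limits (rad/s): [2.57, 2.57, 3.14, 3.14, 3.14, 3.14].

## Interface

Orientations are given as [roll, pitch, yaw] about the fixed x, y, z axes, in that order (R = Rz(yaw) Ry(pitch) Rx(roll)).
In Python, from plant import r gives the robot as it stands.
- The arm moves only by the shell command python3 -m inch 'ROWS' [FORCE]. ROWS is JSON, a list of rows, each an object of numbers: "grip": the opening, from 0 (shut) to 1 (fully open); "dx", "dy", "dz": the shift along the tool's x, y, z in mm; "roll": the turn about the tool's z in degrees. A call has 1 to 12 rows; each row shifts and turns the pose as measured when the row begins, along the tool's axes as they then stand; what a row does not reach is not made up. A row lasts 1/10 s, in which the tool goes at most 50 mm and 8.59 degrees, less where a joint would pass 70% of its speed; a pose out of reach is approached as far as the arm can. A call with a gripper value outside its range is refused whole. The fingers move at their own pace and stop on an object; FORCE is the grip in N (left out, the last holds). Time passes only in rows, so rows that do not move let the fingers close. It gives the time, the measured TCP pose, the force and the opening at its end, in the units of the state.
- r.state(): the state, without advancing time (a new reading comes with each control period).
- r.grab_frame(name): name is "scene" or "top" or "wrist"; returns the picture (420x560x3 uint8, red, green, blue); there is no depth.
- r.camera_info(name): a dict with "fx", "fy", "cx", "cy" (pixels), "world_from_camera" (4x4, takes a point from camera to world coordinates). Camera axes: x right, y down, z forward; pixel columns grow to the right and rows downward; lengths in m; the calibration is good to about 2 mm. A picture is of the moment at which its call begins: read the wrist's pose just before it. camera_info takes no time and is no camera call; for the wrist camera it gives the pose at the moment of the call.
- r.job_done(): hands the job in, once; it reports no verdict.
The state is a dict: "time": time; "q": joint angles; "qd": joint speeds; "effort": joint torques, N m; "ee_pos": TCP position; "ee_rot": TCP orientation; "wrist_force": force on the tool from outside, world axes, zero at the start; "wrist_torque": the same for the moment, N m; "finger_gap": finger opening in m.
Only numpy, scipy, OpenCV 4.12 (cv2) and the standard library are available. Lean on these libraries where they do the work, as an engineer would, in place of code of your own. Each camera call takes 0.05 s, during which the arm holds its last target.

## Task

Close the filter holder to its set torque: first stand the small amber bottle, which is in the way of the wrench handle, upright on the cork mat. Then swing the blue wrench handle clockwise (seen from above) until the nut is down and the handle gives at its joint, and stop there at once, well short of its end stop. Finally swing the handle back to where it began and let go.

Things in the scene. Friction and masses are not known exactly. Their poses are not given: they have to be found in the camera images.
- filter_holder: Round steel filter holder, 86 mm across, 38 mm high, on a round plate 110 mm across fixed to the worktop. Origin: centre of its underside, on the upright axis of its nut, on which the wrench turns; z up. From the start the wrench drives the nut an unknown 0.6 to 1.03 rad clockwise, against 1 to 3 N of drag felt at the middle of the handle, before the nut is down and stops.
- wrench_grip (a point): Middle of the wrench's blue handle, 165 mm from the nut axis, 50 mm above the worktop; x along the handle away from the nut, z up. The handle is a level bar 18 mm wide and high, 94 mm long, held captive and level; the wrench's round head on the nut is 42 mm wide, top 64 mm up. It is a ratchet: anticlockwise it swings back without loosening the nut, with 1 to 3 N drag, and stays where left.
- wrench_end (a point): Outer end of the same handle, 220 mm from the nut axis. An upright pin 60 mm from the nut joins handle and head. This joint is stiff until a push at the middle of the handle reaches about 11.5 N; then the handle folds on about the pin at a steady 11.5 to 13 N. Folded 5 mm there (0.045 rad) it has clicked; 15 mm is overtightened, 19 mm the solid end stop. Eased back it springs straight.
- bottle_mid (a point): Centre of the small amber dropper bottle with a white cap: 33 mm thick, 92 mm high, 62 g, standing on the worktop close beside the wrench handle, on the clockwise side, in the handle's way. The point is half-way up, 46 mm above its foot; z up. The body, up to 70 mm above the foot, is 33 mm thick, the cap above it 26 mm.
- cork_mat: Round flat cork mat, 84 mm across and 6 mm thick, fixed to the worktop. Origin: centre of its underside.
- jar_a: Bystander: small cream jar with a black lid, 44 mm wide and 35 mm high, loose. Origin under its centre.
- timer: Bystander: small white timer with three buttons, 64 x 64 x 19 mm, loose. Origin under its centre.
- measuring_cylinder: Bystander: white measuring cylinder, foot 55 mm wide, 154 mm high, loose, behind the filter holder. Origin under its centre.
Not all that is in view belongs to the job. What is shaped like the part that bears bottle_mid but green is not meant.

How it is judged:
By the outcome, as a careful person would: the job done as asked, in the order asked, and still so for the second after the job is handed in, with the robot touching nothing.
It also fails if it takes over 72 s, if anything falls off the work surface, if the arm or the gripper's body presses on something with over 40 N, if the wrist force passes 120 N, or if a joint passes its speed limit or range.

## Working session

There is one attempt and no reset: what is moved stays moved. The work goes in short steps, Python scripts to look and compute and a shell command to move; the robot and the scene stay as the last step left them, time stands still between calls to the robot, and variables do not carry over. Pictures are saved under pics/ and viewed, and the job is handed in when it is done.

```bash
ls; mkdir -p pics
python3 - <<'E'
from plant import r
import cv2
for n in ("scene","top","wrist"):
    f=r.grab_frame(n); cv2.imwrite(f"pics/a_{n}.png",f[:,:,::-1])
    c=r.camera_info(n); print(n,c["fx"],c["cx"],c["cy"],c["world_from_camera"])
print(r.state())
E
```

```text
pics
scene 430.81305906439707 285.1665959490751 212.80714857115586 [[ 0.89874976 -0.20051803  0.38992486  0.02752425]
 [-0.43845426 -0.40574428  0.80195352 -1.1516235 ]
 [-0.00259636 -0.89171974 -0.45258056  0.59092774]
 [ 0.          0.          0.          1.        ]]
top 527.6284484411649 285.1591321307235 207.1809903834967 [[-0.01986178 -0.98403706  0.17685185  0.27099433]
 [-0.99957989  0.0232787   0.01726681 -0.22114523]
 [-0.02110807 -0.17643461 -0.98408601  1.42292809]
 [ 0.          0.          0.          1.        ]]
wrist 315.68805127288937 277.01839741135717 207.20989423070154 [[ 0.24019301 -0.93177103 -0.27223165  0.20805705]
 [-0.97072379 -0.23102293 -0.06575502 -0.51375391]
 [-0.00162313  0.28005564 -0.9599824   0.3829011 ]
 [ 0.          0.          0.          1.        ]]
{'time': 0.15, 'q': array([-1.53081616e+00,  2.59191987e-01,  1.53582933e+00,  9.56389160e-06,
        1.34799304e+00, -2.02786503e-01]), 'qd': array([-0.00013836, -0.00322715, -0.00242573, -0.00084691,  0.0001935 ,
       -0.00045335]), 'effort': array([ 1.06697546e-03, -4.37646461e+01, -2.84232599e+01,  7.17108836e-02,
        3.78913432e-02, -9.15644068e-05]), 'ee_pos': array([ 0.13223038, -0.53343885,  0.2180008 ]), 'ee_rot': array([-3.14020196e+00, -2.95463826e-04,  2.42764343e-01]), 'wrist_force': array([ 0.08960191, -0.19545138,  0.03164386]), 'wrist_torque': array([ 0.03056344,  0.02535457, -0.04685976]), 'finger_gap': 0.09292262936764598}
```

View pics/a_scene.png

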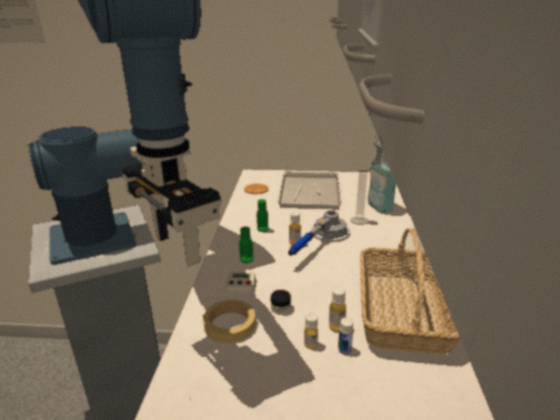

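View pics/a_top.png

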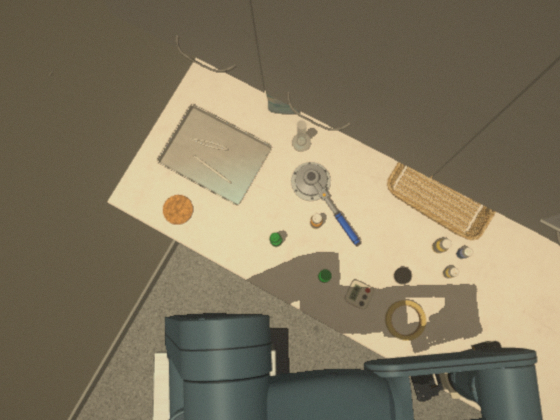

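View pics/a_wrist.png

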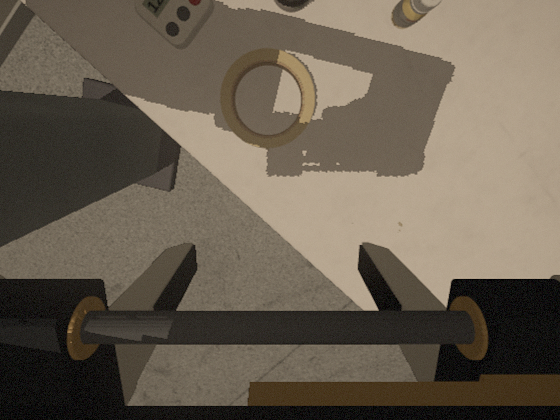

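The top view shows the holder at about (311,180), the blue handle from (335,212) to (358,243), the amber bottle's white cap at (317,220) and the cork mat at (178,209). The green bottles are decoys. Next I'll measure positions.

```bash
cat > h.py <<'E'
import numpy as np, cv2
from plant import r
def ray(ci,u,v):
    T=np.array(ci["world_from_camera"]); d=T[:3,:3]@np.array([(u-ci["cx"])/ci["fx"],(v-ci["cy"])/ci["fy"],1]); return T[:3,3],d
def onz(ci,u,v,z):
    o,d=ray(ci,u,v); return o+d*(z-o[2])/d[2]
def proj(ci,p):
    T=np.array(ci["world_from_camera"]); c=T[:3,:3].T@(np.array(p)-T[:3,3]); return ci["fx"]*c[0]/c[2]+ci["cx"],ci["fy"]*c[1]/c[2]+ci["cy"]
def tri(c1,p1,c2,p2):
    o1,d1=ray(c1,*p1);o2,d2=ray(c2,*p2)
    s=np.linalg.lstsq(np.c_[d1,-d2],o2-o1,rcond=None)[0]
    a=o1+d1*s[0];b=o2+d2*s[1]; return (a+b)/2,np.linalg.norm(a-b)
E
python3 - <<'E'
from h import *
t=cv2.imread("pics/a_top.png");s=cv2.imread("pics/a_scene.png")
ct=r.camera_info("top");cs=r.camera_info("scene")
def blobs(img,lo,hi,mn=25):
    m=cv2.inRange(cv2.cvtColor(img,cv2.COLOR_BGR2HSV),lo,hi)
    n,l,st,c=cv2.connectedComponentsWithStats(m); return [(st[i].tolist(),c[i].round(1).tolist()) for i in range(1,n) if st[i][4]>mn],l
b,l=blobs(t,(110,120,60),(130,255,255)); print("blue top",b)
for st,c in b:
    if st[4]>100:
        m=cv2.inRange(cv2.cvtColor(t,cv2.COLOR_BGR2HSV),(110,120,60),(130,255,255))
        m[:, :st[0]]=0; m[:,st[0]+st[2]:]=0
        rc=cv2.minAreaRect(cv2.findNonZero(m)); print(rc)
        bp=cv2.boxPoints(rc); P=[onz(ct,*p,0.055)[:2].round(4).tolist() for p in bp]; print(P); print("c",onz(ct,*rc[0],0.055))
b,_=blobs(t,(5,120,60),(18,255,255)); print("orange top",b)
for st,c in b:
    if st[4]>300: print("mat",onz(ct,*c,0.006),onz(ct,st[0],c[1],.006),onz(ct,st[0]+st[2],c[1],.006))
b,_=blobs(s,(5,120,60),(18,255,255)); print("orange scene",b)
cv2.imwrite("pics/z_top.png",cv2.resize(t[140:280,240:400],None,fx=4.5,fy=4.2,interpolation=cv2.INTER_CUBIC))
cv2.imwrite("pics/z_scene.png",cv2.resize(s[160:280,220:380],None,fx=5,fy=5,interpolation=cv2.INTER_CUBIC))
E
```

```text
blue top [([339, 216, 18, 23, 57], [346.7, 226.3])]
orange top [([388, 163, 106, 76, 906], [443.9, 211.2]), ([406, 169, 70, 45, 207], [438.8, 189.9]), ([402, 176, 70, 44, 194], [440.6, 200.5]), ([398, 183, 70, 45, 197], [433.7, 206.0]), ([449, 188, 23, 14, 33], [460.4, 195.0]), ([163, 195, 30, 29, 687], [177.3, 209.1]), ([311, 220, 12, 7, 39], [315.9, 223.7])]
mat [ 0.50441171 -0.62586886  0.006     ] [ 0.50795233 -0.47514352  0.006     ] [ 0.501252   -0.76037901  0.006     ]
mat [0.52728251 0.09924647 0.006     ] [0.52821057 0.13860931 0.006     ] [0.52626483 0.05608279 0.006     ]
orange scene [([135, 177, 25, 17, 72], [145.6, 184.9]), ([245, 184, 23, 10, 183], [255.9, 188.3]), ([136, 187, 9, 9, 36], [138.8, 190.5]), ([182, 188, 8, 5, 27], [185.7, 189.8]), ([290, 226, 10, 4, 32], [294.3, 227.8]), ([361, 230, 98, 124, 4581], [406.9, 305.7]), ([205, 300, 48, 27, 487], [228.0, 309.4]), ([205, 327, 27, 15, 94], [217.4, 332.7]), ([229, 333, 13, 10, 34], [234.4, 338.1])]
```

View pics/z_top.png

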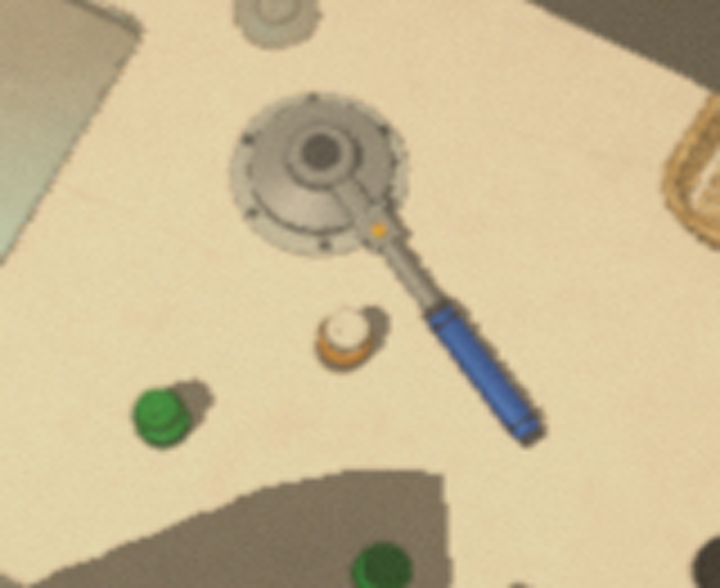

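View pics/z_scene.png

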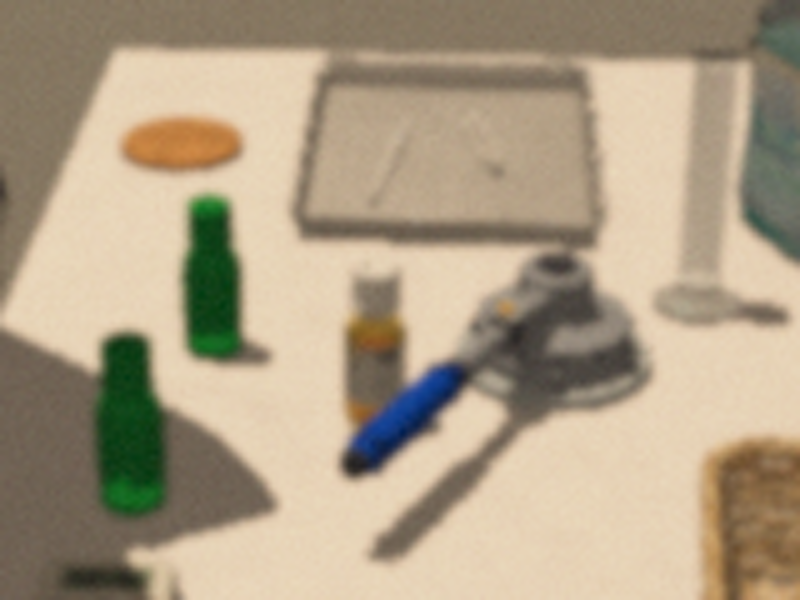

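Run:
```python
from h import *
ct=r.camera_info("top");cs=r.camera_info("scene")
Z=lambda x,y:(240+(x+.5)/4.5-.5,140+(y+.5)/4.2-.5)
S=lambda x,y:(220+(x+.5)/5-.5,160+(y+.5)/5-.5)
nut=onz(ct,*Z(320,152),.064); print("nut",nut)
print("tri nut",tri(ct,Z(320,152),cs,S(556,263)))
cap=onz(ct,*Z(348,328),.092); print("cap",cap, tri(ct,Z(348,328),cs,S(377,271)))
print("mat tri",tri(ct,(177.7,209.3),cs,S(181,143)))
m=onz(ct,177.7,209.3,.006); print("mat",m)
a=onz(ct,*Z(432,312),.059);b=onz(ct,*Z(532,430),.059);print("handle",a,b,np.linalg.norm(a[:2]-nut[:2]),np.linalg.norm(b[:2]-nut[:2]), np.arctan2(*(a-nut)[1::-1]),np.arctan2(*(b-nut)[1::-1]))
plate=onz(ct,*Z(319,174),.003);print("plate",plate)
for n,(p,z) in dict(g1=(Z(160,415),.09),g2=(Z(382,568),.09),cyl=(Z(278,10),.15),timer=((359,293),.019),jar=((403,274),.035)).items(): print(n,onz(ct,*p,z))
```

```text
nut [ 0.59781967 -0.26652466  0.064     ]
tri nut (array([ 0.59728381, -0.26611453,  0.06199044]), np.float64(0.002192810376568107))
cap [ 0.48096809 -0.27832557  0.092     ] (array([ 0.48088859, -0.27822229,  0.08883633]), np.float64(0.0012360793619459276))
mat tri (array([0.52612308, 0.09898992, 0.00364404]), np.float64(0.0020948937717000346))
mat [0.52670005 0.09813704 0.006     ]
handle [ 0.49512408 -0.32880831  0.059     ] [ 0.42010862 -0.38350571  0.059     ] 0.12010677052671674 0.21275756529746312 -2.5964162173246805 -2.5594288281022397
plate [ 0.59768561 -0.26752869  0.003     ]
g1 [ 0.4304824  -0.17076374  0.09      ]
g2 [ 0.33597388 -0.29289867  0.09      ]
cyl [ 0.66466811 -0.24276633  0.15      ]
timer [ 0.29036988 -0.38539854  0.019     ]
jar [ 0.33660226 -0.49983329  0.035     ]
```

```bash
python3 -m inch '[{"dx":34,"dy":-18,"dz":-4},{"dx":34,"dy":-18,"dz":-4},{"dx":34,"dy":-18,"dz":-4},{"dx":34,"dy":-18,"dz":-4},{"dx":34,"dy":-18,"dz":-4},{"dx":34,"dy":-18,"dz":-4},{"dx":34,"dy":-18,"dz":-4},{"dx":34,"dy":-18,"dz":-4},{"dx":34,"dy":-18,"dz":-4},{"dx":34,"dy":-18,"dz":-4},{"dx":0},{"dx":0}]'
python3 - <<'E'
from h import *
import json
for n in ("wrist","scene"):
    ci=r.camera_info(n); f=r.grab_frame(n); cv2.imwrite(f"pics/b_{n}.png",f[:,:,::-1]); np.save(f"pics/b_{n}.npy",ci["world_from_camera"])
s=r.state();print(s["ee_pos"],s["ee_rot"],s["time"])
E
```

```text
[ 0.13223553 -0.53363907  0.21826796] [-3.14078140e+00 -1.49870248e-04  2.42796565e-01] 0.25schema error: expected keys grip, dx, dy, dz, roll
```

View pics/b_wrist.png

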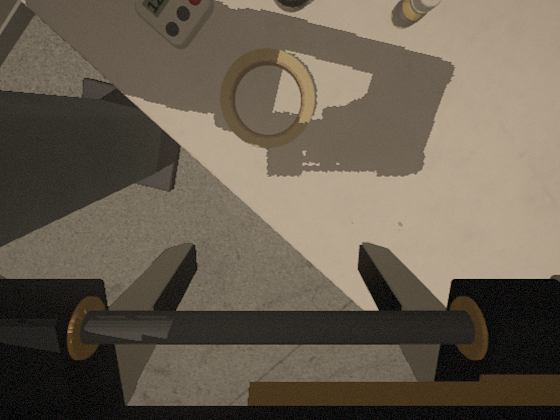

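View pics/b_scene.png

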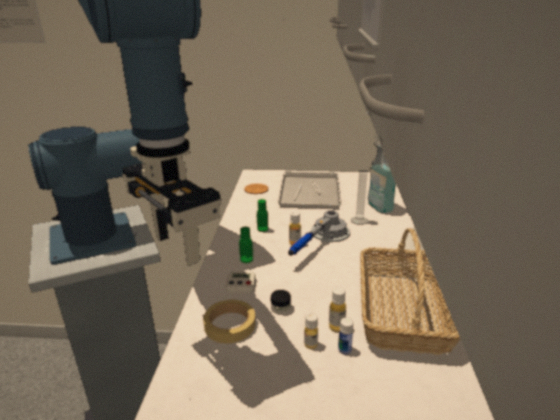

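The call was refused because every row needs all five keys, so nothing moved.

```bash
python3 -m inch '[{"grip":1,"dx":34,"dy":-18,"dz":-4,"roll":0},{"grip":1,"dx":34,"dy":-18,"dz":-4,"roll":0},{"grip":1,"dx":34,"dy":-18,"dz":-4,"roll":0},{"grip":1,"dx":34,"dy":-18,"dz":-4,"roll":0},{"grip":1,"dx":34,"dy":-18,"dz":-4,"roll":0},{"grip":1,"dx":34,"dy":-18,"dz":-4,"roll":0},{"grip":1,"dx":34,"dy":-18,"dz":-4,"roll":0},{"grip":1,"dx":34,"dy":-18,"dz":-4,"roll":0},{"grip":1,"dx":34,"dy":-18,"dz":-4,"roll":0},{"grip":1,"dx":34,"dy":-18,"dz":-4,"roll":0},{"grip":1,"dx":0,"dy":0,"dz":0,"roll":0}]'
python3 - <<'E'
from h import *
for n in ("wrist","scene"):
    ci=r.camera_info(n); f=r.grab_frame(n); cv2.imwrite(f"pics/c_{n}.png",f[:,:,::-1]); np.save(f"pics/c_{n}.npy",ci["world_from_camera"])
s=r.state();print(s["ee_pos"],s["ee_rot"],s["time"])
E
```

```text
time: 1.35
ee_pos: [0.4285, -0.2685, 0.2585]
ee_rot: [-3.139, -0.002, 0.237]
wrist_force: [-0.1, 0.3, 0.3]
finger_gap: 0.0927
[ 0.42602129 -0.27076539  0.25786703] [-3.13960659e+00  8.36903978e-04  2.35134542e-01] 1.45
```

View pics/c_wrist.png

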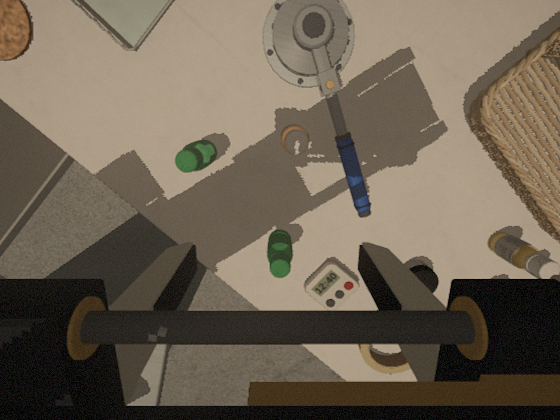

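The wrist view shows the nut at (314,27), the handle from (344,137) to (363,215), the bottle nearly end-on at (294,138) and green bottle g1 at about (195,155). I'll zoom in and cross-check these.

Run:
```python
from h import *
w=cv2.imread("pics/c_wrist.png"); ci=r.camera_info("wrist"); ci["world_from_camera"]=np.load("pics/c_wrist.npy")
print(ci["world_from_camera"].round(3))
cv2.imwrite("pics/z_w.png",cv2.resize(w[0:225,160:400],None,fx=3.2,fy=2.65,interpolation=cv2.INTER_CUBIC))
ct=r.camera_info("top");cs=r.camera_info("scene")
S=lambda x,y:(220+(x+.5)/5-.5,160+(y+.5)/5-.5)
print("g1 base",onz(cs,*S(214,345),0)); print("g2 base",onz(cs,*S(133,500),0)); print("amber base hidden")
p=np.array([.4305,-.1708,0])
for z in (0,.06,.09,.11):print(z,proj(ci,[.4305,-.1708,z]))
print(proj(ci,[.481,-.278,.092]),proj(ci,[.481,-.278,0]),proj(ci,[.598,-.267,.064]),proj(ci,[.459,-.356,.059]))
```

```text
[[ 0.235 -0.933 -0.271  0.504]
 [-0.972 -0.226 -0.063 -0.249]
 [-0.002  0.279 -0.96   0.423]
 [ 0.     0.     0.     1.   ]]
g1 base [ 0.43567606 -0.16467769  0.        ]
g2 base [ 0.33617375 -0.29348583  0.        ]
amber base hidden
0 (np.float64(207.69025005497906), np.float64(157.0742221343533))
0.06 (np.float64(196.59319373086697), np.float64(163.63685012466507))
0.09 (np.float64(189.61448446813728), np.float64(167.76395116895958))
0.11 (np.float64(184.2553008364631), np.float64(170.93328972859416))
(np.float64(299.4665707513401), np.float64(145.1069791561356)) (np.float64(294.85540949297274), np.float64(138.8227775664998)) (np.float64(316.43809253497386), np.float64(26.481460825630364)) (np.float64(357.37623452691423), np.float64(177.06547365039225))
```

View pics/z_w.png

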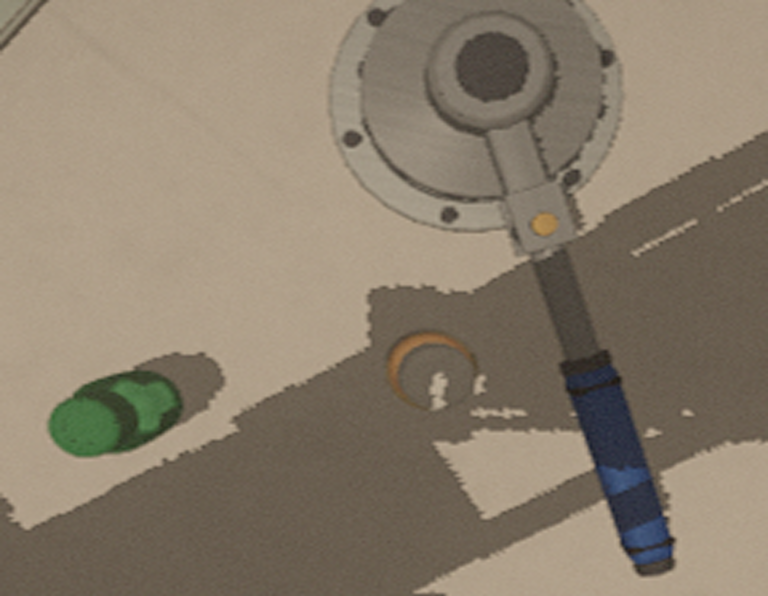

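Run:
```python
from h import *
ci=r.camera_info("wrist"); ci["world_from_camera"]=np.load("pics/c_wrist.npy")
W=lambda x,y:(160+(x+.5)/3.2-.5,(y+.5)/2.65-.5)
ct=r.camera_info("top");cs=r.camera_info("scene")
Z=lambda x,y:(240+(x+.5)/4.5-.5,140+(y+.5)/4.2-.5)
S=lambda x,y:(220+(x+.5)/5-.5,160+(y+.5)/5-.5)
print("cap",onz(ci,*W(437,375),.092))
n=onz(ci,*W(492,66),.064);print("nut",n)
for p in ((592,378),(655,565)):
    q=onz(ci,*W(*p),.059); d=q-n; print("h",q,np.hypot(*d[:2]),np.arctan2(d[1],d[0]))
print("pin",onz(ci,*W(544,224),.062))
print("g1top wrist/scene",tri(ci,W(88,425),cs,S(210,203)),tri(ci,W(88,425),ct,Z(158,407)))
print("plate",onz(ci,*W(476,85),.005))
```

```text
cap [ 0.48405215 -0.2737383   0.092     ]
nut [ 0.59892773 -0.26354937  0.064     ]
h [ 0.49373406 -0.32986574  0.059     ] 0.12435259809566669 -2.579104100877262
h [ 0.41909372 -0.37749225  0.059     ] 0.21289257850412716 -2.576832752824565
pin [ 0.54862745 -0.29568851  0.062     ]
g1top wrist/scene (array([ 0.43660748, -0.16595315,  0.08867928]), np.float64(0.002492974692379199)) (array([ 0.43663092, -0.16809119,  0.08810027]), np.float64(0.0036917688345077873))
plate [ 0.60575198 -0.26212876  0.005     ]
```

```bash
cat >> h.py <<'E'
def dl(x,y,z):
    s=r.state(); from scipy.spatial.transform import Rotation as Ro
    R=Ro.from_euler("xyz",s["ee_rot"]).as_matrix(); d=(R.T@(np.array([x,y,z])-s["ee_pos"]))*1000
    print("tool delta mm",d.round(1),"yaw",np.degrees(s["ee_rot"][2]).round(2),"t",s["time"])
E
python3 -m inch '[{"grip":1,"dx":0,"dy":0,"dz":0,"roll":8.4},{"grip":1,"dx":0,"dy":0,"dz":0,"roll":8.4},{"grip":1,"dx":0,"dy":0,"dz":0,"roll":8.4},{"grip":1,"dx":0,"dy":0,"dz":0,"roll":8.4},{"grip":1,"dx":0,"dy":0,"dz":0,"roll":8.4},{"grip":1,"dx":0,"dy":0,"dz":0,"roll":8.4},{"grip":1,"dx":0,"dy":0,"dz":0,"roll":8.4},{"grip":1,"dx":0,"dy":0,"dz":0,"roll":8.4},{"grip":1,"dx":0,"dy":0,"dz":0,"roll":4},{"grip":1,"dx":0,"dy":0,"dz":0,"roll":0}]'
python3 -c "
from h import *
dl(.482,-.276,.15)"
```

```text
time: 2.45
ee_pos: [0.4136, -0.2821, 0.2545]
ee_rot: [3.134, 0.007, -1.049]
wrist_force: [0.5, -0.1, -0.1]
finger_gap: 0.093
tool delta mm [ 29.6 -63.2 103.8] yaw -60.08 t 2.45
```

```bash
python3 -m inch '[{"grip":1,"dx":10,"dy":-21,"dz":34,"roll":-1},{"grip":1,"dx":10,"dy":-21,"dz":34,"roll":-1},{"grip":1,"dx":10,"dy":-21,"dz":34,"roll":0},{"grip":1,"dx":0,"dy":0,"dz":0,"roll":0},{"grip":1,"dx":0,"dy":0,"dz":0,"roll":0}]'
python3 -c "
from h import *
dl(.482,-.276,.11)
s=r.state();print(s['ee_rot'])
ci=r.camera_info('wrist');np.save('pics/d.npy',ci['world_from_camera']);cv2.imwrite('pics/d_w.png',r.grab_frame('wrist')[:,:,::-1])
print(proj(ci,[.482,-.276,.092]))"
```

```text
time: 2.95
ee_pos: [0.4802, -0.2818, 0.1502]
ee_rot: [3.132, 0.003, -1.01]
wrist_force: [0.1, -0.0, 0.1]
finger_gap: 0.0936
tool delta mm [-3.9 -5.  40.2] yaw -57.89 t 2.95
[ 3.13190121  0.00339802 -1.01045252]
(np.float64(271.0462749374388), np.float64(227.33940515308547))
```

View pics/d_w.png

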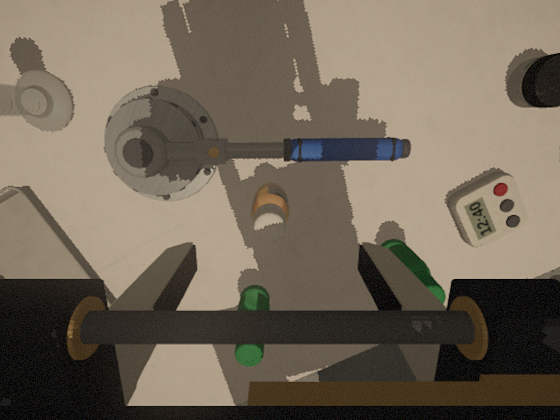

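The white cap is at about (268,222), against (271,227) predicted, and the jaws lie parallel to the wrench. I'll descend and grasp.

```bash
python3 -m inch '[{"grip":1,"dx":-4,"dy":-5,"dz":10,"roll":0},{"grip":1,"dx":0,"dy":0,"dz":30,"roll":0},{"grip":1,"dx":0,"dy":0,"dz":30,"roll":0},{"grip":1,"dx":0,"dy":0,"dz":30,"roll":0},{"grip":1,"dx":0,"dy":0,"dz":15,"roll":0},{"grip":1,"dx":0,"dy":0,"dz":0,"roll":0},{"grip":1,"dx":0,"dy":0,"dz":0,"roll":0}]'
python3 -c "
from h import *
dl(.482,-.276,.03)
ci=r.camera_info('wrist');np.save('pics/d.npy',ci['world_from_camera']);cv2.imwrite('pics/e_w.png',r.grab_frame('wrist')[:,:,::-1])
print(proj(ci,[.482,-.276,.092]))"
```

```text
time: 3.7
ee_pos: [0.4824, -0.2807, 0.0415]
ee_rot: [3.137, -0.014, -1.013]
wrist_force: [-0.1, -0.8, 0.3]
finger_gap: 0.0931
tool delta mm [-4.4 -2.3 11.4] yaw -58.01 t 3.7
(np.float64(273.5993242913742), np.float64(315.3179258606194))
```

View pics/e_w.png

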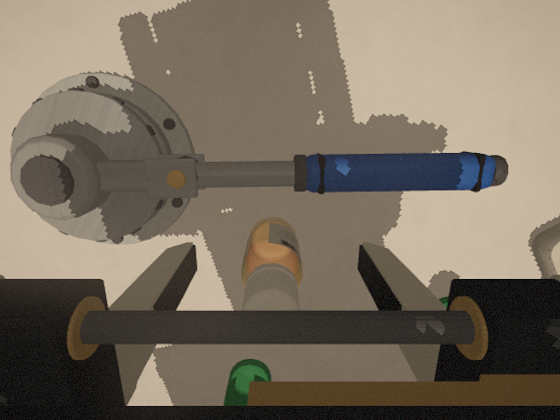

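```bash
python3 -m inch '[{"grip":1,"dx":-4,"dy":-2,"dz":8,"roll":0},{"grip":1,"dx":-1,"dy":-1,"dz":4,"roll":0},{"grip":0.3,"dx":0,"dy":0,"dz":0,"roll":0},{"grip":0.3,"dx":0,"dy":0,"dz":0,"roll":0},{"grip":0.2,"dx":0,"dy":0,"dz":0,"roll":0},{"grip":0.2,"dx":0,"dy":0,"dz":0,"roll":0},{"grip":0.2,"dx":0,"dy":0,"dz":0,"roll":0},{"grip":0.2,"dx":0,"dy":0,"dz":0,"roll":0}]' 12
python3 -c "
from h import *
dl(.482,-.276,.03)
cv2.imwrite('pics/f_w.png',r.grab_frame('wrist')[:,:,::-1])"
```

```text
time: 4.55
ee_pos: [0.4846, -0.2764, 0.0329]
ee_rot: [3.139, -0.022, -1.012]
wrist_force: [0.2, 0.1, 0.4]
finger_gap: 0.0495
tool delta mm [-1.8  2.   2.8] yaw -57.99 t 4.55
```

View pics/f_w.png

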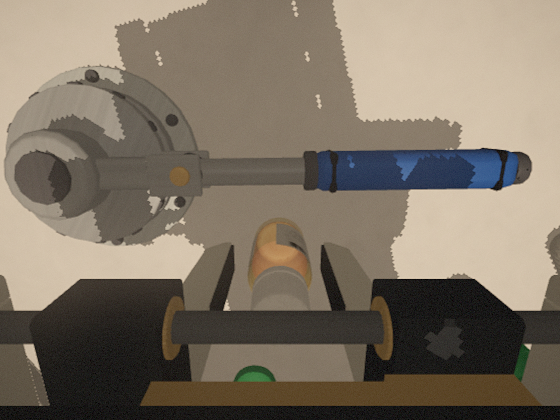

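```bash
python3 -m inch '[{"grip":0.2,"dx":-1,"dy":1,"dz":0,"roll":0},{"grip":0.2,"dx":0,"dy":0,"dz":0,"roll":0},{"grip":0.2,"dx":0,"dy":0,"dz":0,"roll":0},{"grip":0.2,"dx":0,"dy":0,"dz":0,"roll":0},{"grip":0.2,"dx":0,"dy":0,"dz":0,"roll":0}]' 12
python3 -c "
from h import *
dl(.482,-.276,.03)
cv2.imwrite('pics/g_w.png',r.grab_frame('wrist')[:,:,::-1])"
```

```text
time: 5.1
ee_pos: [0.4831, -0.2761, 0.0328]
ee_rot: [3.139, -0.022, -1.012]
wrist_force: [0.3, 0.3, 0.4]
finger_gap: 0.0328
tool delta mm [-0.7  0.8  2.8] yaw -58.0 t 5.1
```

View pics/g_w.png

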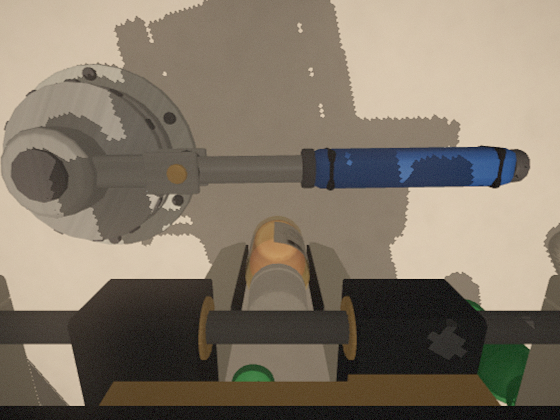

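```bash
python3 -m inch '[{"grip":0.2,"dx":0,"dy":0,"dz":-10,"roll":0},{"grip":0.2,"dx":0,"dy":0,"dz":-20,"roll":0},{"grip":0.2,"dx":0,"dy":0,"dz":-30,"roll":0},{"grip":0.2,"dx":0,"dy":0,"dz":-30,"roll":0},{"grip":0.2,"dx":0,"dy":0,"dz":-30,"roll":-2},{"grip":0.2,"dx":0,"dy":0,"dz":-25,"roll":-6},{"grip":0.2,"dx":0,"dy":0,"dz":0,"roll":-7},{"grip":0.2,"dx":0,"dy":0,"dz":0,"roll":-7},{"grip":0.2,"dx":0,"dy":0,"dz":0,"roll":-7},{"grip":0.2,"dx":0,"dy":0,"dz":0,"roll":0},{"grip":0.2,"dx":0,"dy":0,"dz":0,"roll":0}]' 20
python3 -c "
from h import *
dl(.5265,.0985,.17)"
```

```text
time: 6.25
ee_pos: [0.4812, -0.2726, 0.1909]
ee_rot: [3.127, -0.021, -0.49]
wrist_force: [0.3, 0.0, -0.5]
finger_gap: 0.033
tool delta mm [-135.  -349.    13.1] yaw -28.07 t 6.25
```

```bash
python3 -m inch '[{"grip":0.2,"dx":-8,"dy":-20,"dz":0,"roll":0},{"grip":0.2,"dx":-13,"dy":-35,"dz":0,"roll":0},{"grip":0.2,"dx":-14,"dy":-36,"dz":0,"roll":0},{"grip":0.2,"dx":-14,"dy":-36,"dz":0,"roll":0},{"grip":0.2,"dx":-14,"dy":-36,"dz":0,"roll":0},{"grip":0.2,"dx":-14,"dy":-36,"dz":0,"roll":0},{"grip":0.2,"dx":-14,"dy":-36,"dz":0,"roll":0},{"grip":0.2,"dx":-14,"dy":-36,"dz":0,"roll":0},{"grip":0.2,"dx":-14,"dy":-36,"dz":0,"roll":0},{"grip":0.2,"dx":-8,"dy":-20,"dz":0,"roll":0},{"grip":0.2,"dx":0,"dy":0,"dz":0,"roll":0},{"grip":0.2,"dx":0,"dy":0,"dz":0,"roll":0}]' 20
python3 -c "
from h import *
dl(.5265,.0985,.05); s=r.state();print(s['ee_rot'],s['finger_gap'])
cv2.imwrite('pics/h_w.png',r.grab_frame('wrist')[:,:,::-1]);cv2.imwrite('pics/h_s.png',r.grab_frame('scene')[100:320,180:380,::-1].repeat(3,0).repeat(3,1)[:600])"
```

```text
time: 7.45
ee_pos: [0.529, 0.0865, 0.1835]
ee_rot: [3.127, -0.022, -0.529]
wrist_force: [-0.1, 1.1, -0.1]
finger_gap: 0.0326
tool delta mm [-11.1 -11.1 133.1] yaw -30.32 t 7.45
[ 3.1269199  -0.02154586 -0.52924246] 0.032640810321399934
```

View pics/h_w.png

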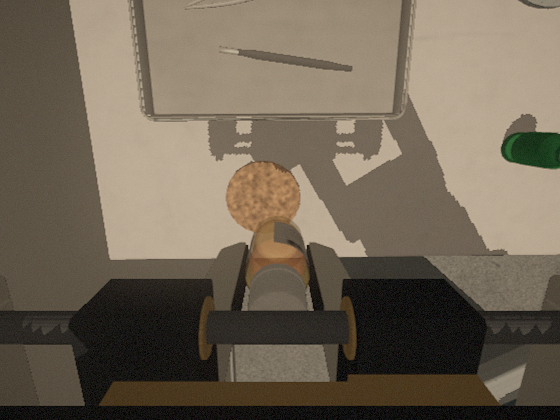

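View pics/h_s.png

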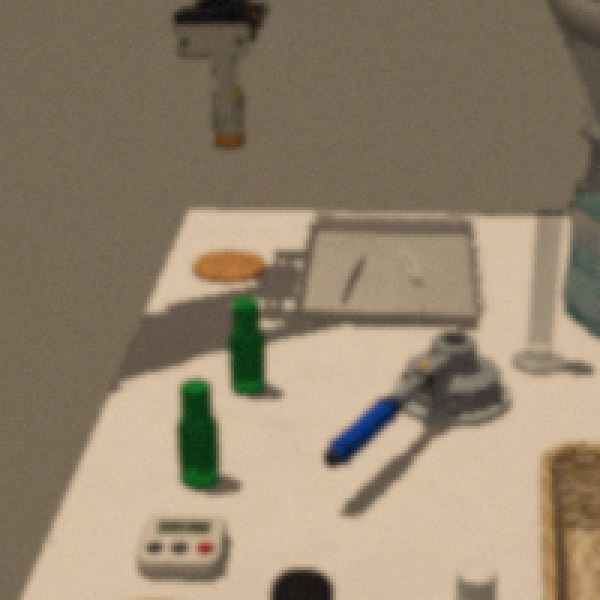

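```bash
python3 -c "
from h import *
ci=r.camera_info('wrist');print(onz(ci,263,196,.006),onz(ci,226,196,.006),onz(ci,300,196,.006))"
python3 -m inch '[{"grip":0.2,"dx":-11,"dy":-11,"dz":15,"roll":0},{"grip":0.2,"dx":0,"dy":0,"dz":30,"roll":0},{"grip":0.2,"dx":0,"dy":0,"dz":30,"roll":0},{"grip":0.2,"dx":0,"dy":0,"dz":30,"roll":0},{"grip":0.2,"dx":0,"dy":0,"dz":10,"roll":0},{"grip":0.2,"dx":0,"dy":0,"dz":0,"roll":0},{"grip":0.2,"dx":0,"dy":0,"dz":0,"roll":0}]' 20
python3 -c "
from h import *
dl(.5265,.0985,.039)"
```

```text
[0.53143537 0.10077986 0.006     ] [0.55243243 0.13628487 0.006     ] [0.51036957 0.0651586  0.006     ]
time: 8.25
ee_pos: [0.5297, 0.0889, 0.0681]
ee_rot: [3.129, -0.028, -0.547]
wrist_force: [0.5, 0.0, 0.2]
finger_gap: 0.0328
tool delta mm [-8.5 -7.  28.8] yaw -31.31 t 8.25
```

```bash
python3 -m inch '[{"grip":0.2,"dx":-7,"dy":-8,"dz":5,"roll":0},{"grip":0.2,"dx":0,"dy":0,"dz":10,"roll":0},{"grip":0.2,"dx":0,"dy":0,"dz":5,"roll":0},{"grip":0.2,"dx":0,"dy":0,"dz":0,"roll":0},{"grip":0.2,"dx":0,"dy":0,"dz":0,"roll":0}]' 20
python3 -c "
from h import *
dl(.528,.099,.039)"
```

```text
time: 8.75
ee_pos: [0.5311, 0.0997, 0.0502]
ee_rot: [3.132, -0.034, -0.547]
wrist_force: [0.3, -0.3, -0.1]
finger_gap: 0.0326
tool delta mm [-2.6  2.1 11.1] yaw -31.33 t 8.75
```

```bash
python3 -m inch '[{"grip":0.2,"dx":-2,"dy":2,"dz":6,"roll":0},{"grip":0.2,"dx":0,"dy":0,"dz":3,"roll":0},{"grip":0.2,"dx":0,"dy":0,"dz":0,"roll":0},{"grip":0.2,"dx":0,"dy":0,"dz":0,"roll":0}]' 20
python3 -m inch '[{"grip":0.2,"dx":0,"dy":0,"dz":3,"roll":0},{"grip":0.2,"dx":0,"dy":0,"dz":0,"roll":0},{"grip":0.2,"dx":0,"dy":0,"dz":0,"roll":0}]' 20
python3 -m inch '[{"grip":0.2,"dx":0,"dy":0,"dz":2,"roll":0},{"grip":0.2,"dx":0,"dy":0,"dz":0,"roll":0}]' 20
```

```text
time: 9.15
ee_pos: [0.5284, 0.0987, 0.0406]
ee_rot: [3.133, -0.035, -0.547]
wrist_force: [0.0, 0.5, -1.2]
finger_gap: 0.0329
time: 9.45
ee_pos: [0.53, 0.0983, 0.039]
ee_rot: [3.134, -0.038, -0.547]
wrist_force: [-0.1, 1.1, -0.3]
finger_gap: 0.0329
time: 9.65
ee_pos: [0.531, 0.098, 0.0386]
ee_rot: [3.135, -0.04, -0.547]
wrist_force: [-0.5, 0.9, -0.7]
finger_gap: 0.0329
```

```bash
python3 -m inch '[{"grip":0.2,"dx":0,"dy":0,"dz":2,"roll":0},{"grip":0.38,"dx":0,"dy":0,"dz":0,"roll":0},{"grip":0.45,"dx":0,"dy":0,"dz":0,"roll":0},{"grip":0.7,"dx":0,"dy":0,"dz":0,"roll":0},{"grip":0.7,"dx":0,"dy":0,"dz":0,"roll":0},{"grip":0.7,"dx":0,"dy":0,"dz":0,"roll":0},{"grip":0.7,"dx":0,"dy":0,"dz":0,"roll":0}]' 20
python3 -c "
from h import *
cv2.imwrite('pics/i_w.png',r.grab_frame('wrist')[:,:,::-1]);cv2.imwrite('pics/i_s.png',r.grab_frame('scene')[100:280,180:380,::-1].repeat(3,0).repeat(3,1)[:600])"
```

```text
time: 10.35
ee_pos: [0.5314, 0.0978, 0.037]
ee_rot: [3.135, -0.041, -0.546]
wrist_force: [0.8, 0.3, 0.2]
finger_gap: 0.0642
```

View pics/i_w.png

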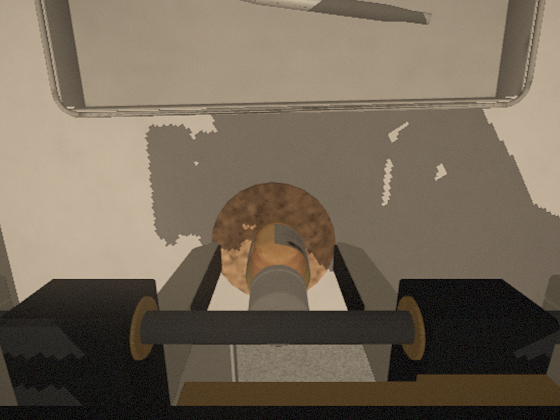

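View pics/i_s.png

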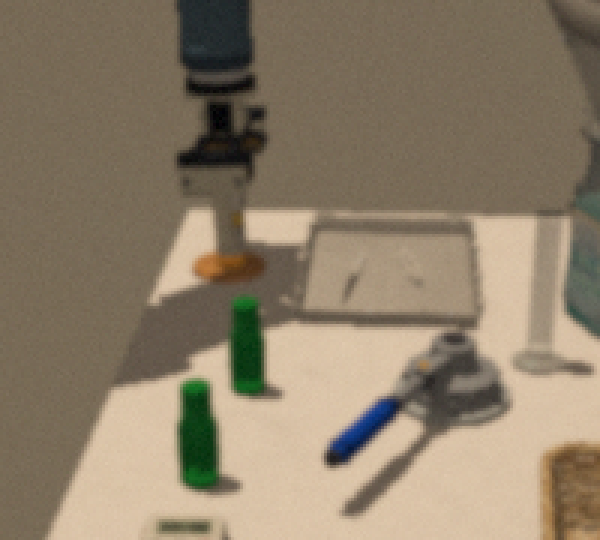

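```bash
python3 -m inch '[{"grip":0.9,"dx":0,"dy":0,"dz":-20,"roll":0},{"grip":1,"dx":0,"dy":0,"dz":-35,"roll":0},{"grip":1,"dx":0,"dy":0,"dz":-40,"roll":0},{"grip":1,"dx":0,"dy":0,"dz":-40,"roll":0},{"grip":1,"dx":0,"dy":0,"dz":-30,"roll":-8},{"grip":1,"dx":0,"dy":0,"dz":0,"roll":-8.5},{"grip":1,"dx":0,"dy":0,"dz":0,"roll":-8.5},{"grip":1,"dx":0,"dy":0,"dz":0,"roll":-8.5},{"grip":1,"dx":0,"dy":0,"dz":0,"roll":-8.5},{"grip":1,"dx":0,"dy":0,"dz":0,"roll":-8.5},{"grip":1,"dx":0,"dy":0,"dz":0,"roll":-8.5},{"grip":1,"dx":0,"dy":0,"dz":0,"roll":0}]' 20
python3 -c "
from h import *
dl(.4716,-.3457,.17)"
```

```text
time: 11.65
ee_pos: [0.5254, 0.1025, 0.2093]
ee_rot: [3.103, -0.014, 0.501]
wrist_force: [0.7, -0.4, 0.4]
finger_gap: 0.0931
tool delta mm [-262.9  365.7   49.6] yaw 28.69 t 11.65
```

```bash
python3 -m inch '[{"grip":1,"dx":-26,"dy":36,"dz":0,"roll":0},{"grip":1,"dx":-27,"dy":38,"dz":0,"roll":0},{"grip":1,"dx":-27,"dy":38,"dz":0,"roll":0},{"grip":1,"dx":-27,"dy":38,"dz":0,"roll":0},{"grip":1,"dx":-27,"dy":38,"dz":0,"roll":0},{"grip":1,"dx":-27,"dy":38,"dz":0,"roll":0},{"grip":1,"dx":-27,"dy":38,"dz":0,"roll":0},{"grip":1,"dx":-27,"dy":38,"dz":0,"roll":0},{"grip":1,"dx":-27,"dy":38,"dz":5,"roll":0},{"grip":1,"dx":-20,"dy":30,"dz":5,"roll":-3},{"grip":1,"dx":0,"dy":0,"dz":0,"roll":0},{"grip":1,"dx":0,"dy":0,"dz":0,"roll":0}]'
python3 -c "
from h import *
dl(.4716,-.3457,.13); print(r.state()['ee_rot'])
ci=r.camera_info('wrist');np.save('pics/j.npy',ci['world_from_camera']);cv2.imwrite('pics/j_w.png',r.grab_frame('wrist')[:,:,::-1]);
a=r.grab_frame('top')[120:280,120:320,::-1];cv2.imwrite('pics/j_t.png',cv2.resize(a,None,fx=3.5,fy=3.5))"
```

```text
time: 12.85
ee_pos: [0.4631, -0.3636, 0.2085]
ee_rot: [3.101, -0.016, 0.507]
wrist_force: [0.5, -0.4, -0.2]
finger_gap: 0.0932
tool delta mm [ 14.9 -14.7  78.2] yaw 29.04 t 12.85
[ 3.10132816 -0.016287    0.50685933]
```

View pics/j_w.png

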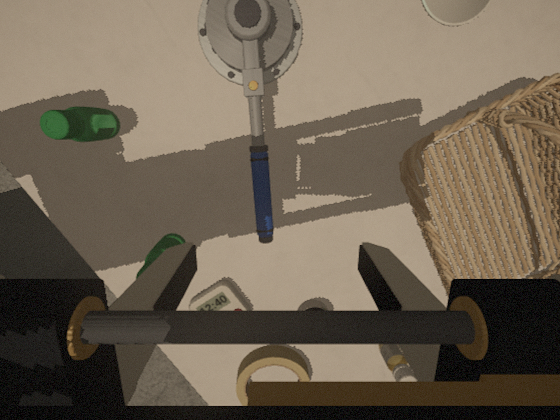

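View pics/j_t.png

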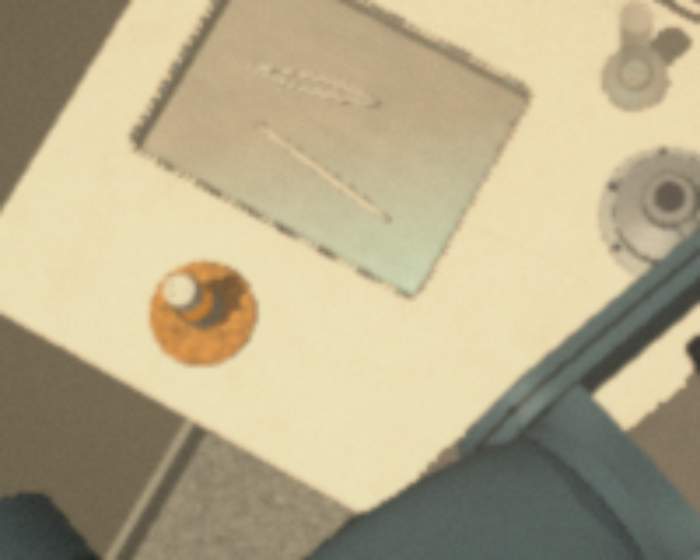

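```bash
python3 -c "
from h import *
ct=r.camera_info('top')
print('cap',onz(ct,171,203.2,.098),'mat',onz(ct,120+204/3.5,120+313/3.5,.006))
ci=r.camera_info('wrist')
n=onz(ci,248,12,.064);print(n)
for u,v in ((258,150),(265,238)):
  q=onz(ci,u,v,.059);print(q,np.arctan2(*(q-n)[1::-1]))"
```

```text
cap [0.52641232 0.09493845 0.098     ] mat [0.52630437 0.09652019 0.006     ]
[ 0.5993565  -0.26321418  0.064     ]
[ 0.49862202 -0.32711584  0.059     ] -2.576292723998714
[ 0.42069834 -0.37743991  0.059     ] -2.572738173224959
```

```bash
python3 -m inch '[{"grip":1,"dx":16,"dy":-16,"dz":20,"roll":-4},{"grip":1,"dx":2,"dy":-2,"dz":30,"roll":0},{"grip":1,"dx":0,"dy":0,"dz":30,"roll":0},{"grip":1,"dx":0,"dy":0,"dz":10,"roll":0},{"grip":1,"dx":0,"dy":0,"dz":0,"roll":0}]'
python3 -c "
from h import *
dl(.472,-.345,.033); print(r.state()['ee_rot'])
cv2.imwrite('pics/k_w.png',r.grab_frame('wrist')[:,:,::-1])"
```

```text
time: 13.45
ee_pos: [0.4771, -0.3333, 0.1196]
ee_rot: [3.095, -0.016, 0.585]
wrist_force: [0.2, 0.1, 0.2]
finger_gap: 0.0929
tool delta mm [-12.1   2.8  86.6] yaw 33.5 t 13.45
[ 3.09481563 -0.01562105  0.58460752]
```

View pics/k_w.png

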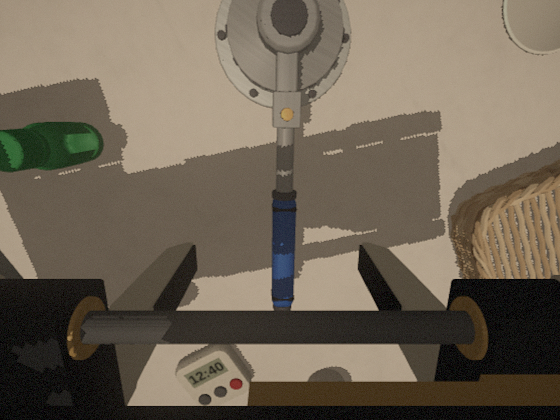

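```bash
python3 -m inch '[{"grip":1,"dx":-6,"dy":2,"dz":15,"roll":0},{"grip":1,"dx":-6,"dy":1,"dz":25,"roll":0},{"grip":1,"dx":0,"dy":0,"dz":25,"roll":0},{"grip":1,"dx":0,"dy":0,"dz":12,"roll":0},{"grip":1,"dx":0,"dy":0,"dz":0,"roll":0},{"grip":1,"dx":0,"dy":0,"dz":0,"roll":0}]'
python3 -c "
from h import *
dl(.472,-.345,.033); print(r.state()['ee_rot'])
cv2.imwrite('pics/l_w.png',r.grab_frame('wrist')[:,:,::-1])"
```

```text
time: 14.1
ee_pos: [0.4784, -0.3497, 0.0524]
ee_rot: [3.076, -0.019, 0.586]
wrist_force: [-0.3, -0.5, 0.4]
finger_gap: 0.093
tool delta mm [-3.1 -8.7 18.9] yaw 33.55 t 14.1
[ 3.07634323 -0.01914369  0.58554258]
```

View pics/l_w.png

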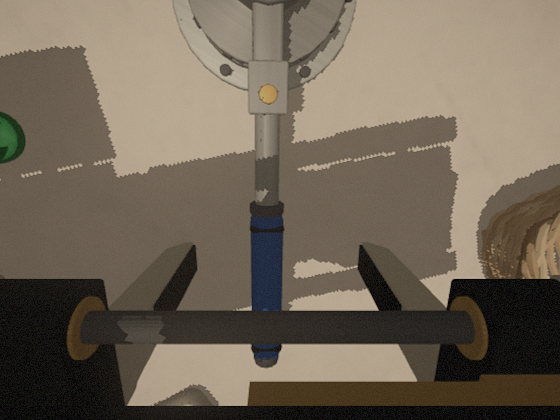

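```bash
python3 -m inch '[{"grip":1,"dx":-2,"dy":-7,"dz":10,"roll":0},{"grip":1,"dx":-1,"dy":-2,"dz":10,"roll":1},{"grip":0.6,"dx":0,"dy":0,"dz":2,"roll":0},{"grip":0.6,"dx":0,"dy":0,"dz":0,"roll":0},{"grip":0.6,"dx":0,"dy":0,"dz":0,"roll":0},{"grip":0.6,"dx":0,"dy":0,"dz":0,"roll":0}]'
python3 -c "
from h import *
dl(.472,-.345,.033); print(r.state()['ee_rot'])
cv2.imwrite('pics/m_w.png',r.grab_frame('wrist')[:,:,::-1])"
```

```text
time: 14.75
ee_pos: [0.4728, -0.3453, 0.0309]
ee_rot: [3.072, -0.021, 0.567]
wrist_force: [1.0, 0.1, -0.1]
finger_gap: 0.0659
tool delta mm [-0.5 -0.6 -2.1] yaw 32.49 t 14.75
[ 3.07217239 -0.02124232  0.56698836]
```

View pics/m_w.png

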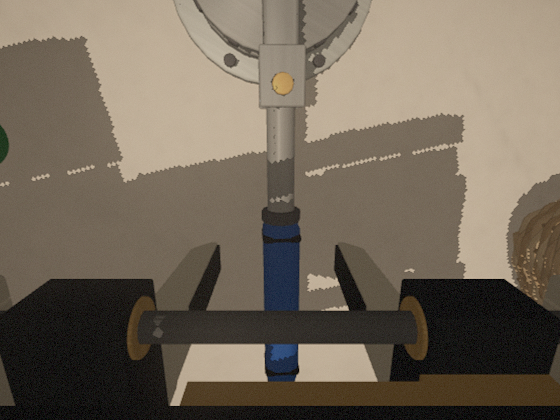

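```bash
cat >> h.py <<'E'
def pol():
    s=r.state();p=s["ee_pos"];d=p[:2]-np.array([.5985,-.264]);th=np.arctan2(d[1],d[0]);ps=s["ee_rot"][2]
    th=(th+2*np.pi)%(2*np.pi); th0=2*np.pi-2.574
    t=np.array([np.sin(th),-np.cos(th)]); f=s["wrist_force"]
    print("r %.1f mm, cw %.4f rad, cw by yaw %.4f, z %.4f, F_cw %.2f F_rad %.2f Fz %.2f"%(np.hypot(*d)*1e3,th0-th,(np.pi-2.574)-ps,p[2],f[:2]@t,f[:2]@np.array([np.cos(th),np.sin(th)]),f[2]),"tilt",(s["ee_rot"][:2]).round(3),"gap",round(s["finger_gap"],4),"t",round(s["time"],2),"q6",s["q"][5].round(2))
E
python3 -m inch '[{"grip":0.3,"dx":0,"dy":0,"dz":0,"roll":0},{"grip":0.3,"dx":0,"dy":0,"dz":0,"roll":0},{"grip":0.3,"dx":0,"dy":0,"dz":0,"roll":0},{"grip":0.3,"dx":0,"dy":0,"dz":0,"roll":0},{"grip":0.3,"dx":0,"dy":0,"dz":0,"roll":0},{"grip":0.3,"dx":0,"dy":0,"dz":0,"roll":0}]' 5
python3 -c "
from h import *
pol()"
python3 -m inch '[{"grip":0.3,"dx":0,"dy":-4,"dz":0,"roll":1.5},{"grip":0.3,"dx":0,"dy":-8,"dz":0,"roll":3},{"grip":0.3,"dx":0.2,"dy":-8,"dz":0,"roll":3}]' 5
python3 -c "
from h import *
pol()"
```

```text
time: 15.4
ee_pos: [0.4733, -0.3459, 0.0316]
ee_rot: [3.071, -0.021, 0.567]
wrist_force: [-0.5, -0.0, 0.0]
finger_gap: 0.0279
r 149.6 mm, cw -0.0116 rad, cw by yaw 0.0006, z 0.0316, F_cw 0.24 F_rad 0.44 Fz 0.04 tilt [ 3.071 -0.021] gap 0.0279 t 15.4 q6 0.17
time: 15.7
ee_pos: [0.4648, -0.3301, 0.031]
ee_rot: [3.07, -0.033, 0.429]
wrist_force: [0.4, -2.5, 0.9]
finger_gap: 0.0279
r 149.1 mm, cw 0.1082 rad, cw by yaw 0.1387, z 0.0310, F_cw -2.47 F_rad 0.76 Fz 0.93 tilt [ 3.07  -0.033] gap 0.0279 t 15.7 q6 0.32
```

```bash
python3 -m inch '[{"grip":0.3,"dx":0.2,"dy":-8,"dz":0,"roll":2.5},{"grip":0.3,"dx":0.2,"dy":-8,"dz":0,"roll":2.7},{"grip":0.3,"dx":0.2,"dy":-8,"dz":0,"roll":2.7},{"grip":0.3,"dx":0.2,"dy":-8,"dz":0,"roll":2.7}]' 5
python3 -c "
from h import *
pol()"
```

```text
time: 16.1
ee_pos: [0.4553, -0.3019, 0.0308]
ee_rot: [3.069, -0.049, 0.231]
wrist_force: [0.1, -2.4, 1.6]
finger_gap: 0.0278
r 148.2 mm, cw 0.3087 rad, cw by yaw 0.3364, z 0.0308, F_cw -2.39 F_rad 0.51 Fz 1.60 tilt [ 3.069 -0.049] gap 0.0278 t 16.1 q6 0.55
```

```bash
python3 -m inch '[{"grip":0.3,"dx":0,"dy":-8,"dz":0,"roll":2.7},{"grip":0.3,"dx":0,"dy":-8,"dz":0,"roll":2.7},{"grip":0.3,"dx":0,"dy":-8,"dz":0,"roll":2.7},{"grip":0.3,"dx":0,"dy":-5,"dz":0,"roll":1.7}]' 5
python3 -c "
from h import *
pol()"
```

```text
time: 16.5
ee_pos: [0.4513, -0.2746, 0.0307]
ee_rot: [3.073, -0.065, 0.048]
wrist_force: [-0.3, -1.7, 0.7]
finger_gap: 0.0279
r 147.5 mm, cw 0.4958 rad, cw by yaw 0.5196, z 0.0307, F_cw -1.66 F_rad 0.44 Fz 0.71 tilt [ 3.073 -0.065] gap 0.0279 t 16.5 q6 0.77
```

```bash
R='python3 -c "from h import *;pol()"'
python3 -m inch '[{"grip":0.3,"dx":0,"dy":-5,"dz":0,"roll":1.7},{"grip":0.3,"dx":0,"dy":-5,"dz":0,"roll":1.7}]' 5 >/dev/null; eval $R
python3 -m inch '[{"grip":0.3,"dx":0,"dy":-4,"dz":0,"roll":1.4}]' 5 >/dev/null; eval $R
python3 -m inch '[{"grip":0.3,"dx":0,"dy":-4,"dz":0,"roll":1.4}]' 5 >/dev/null; eval $R
```

```text
r 147.3 mm, cw 0.5611 rad, cw by yaw 0.5836, z 0.0307, F_cw -2.04 F_rad 0.16 Fz 0.77 tilt [ 3.075 -0.07 ] gap 0.0278 t 16.7 q6 0.85
r 147.3 mm, cw 0.5877 rad, cw by yaw 0.6103, z 0.0307, F_cw -1.08 F_rad 0.57 Fz 0.72 tilt [ 3.076 -0.073] gap 0.0282 t 16.8 q6 0.88
r 147.2 mm, cw 0.6132 rad, cw by yaw 0.6368, z 0.0308, F_cw -1.98 F_rad -0.39 Fz 0.71 tilt [ 3.077 -0.075] gap 0.0282 t 16.9 q6 0.92
```

```bash
R='python3 -c "from h import *;pol()"'
python3 -m inch '[{"grip":0.3,"dx":0,"dy":-4,"dz":0,"roll":1.4}]' 5 >/dev/null; eval $R
python3 -m inch '[{"grip":0.3,"dx":0,"dy":-4,"dz":0,"roll":1.4}]' 5 >/dev/null; eval $R
```

```text
r 147.1 mm, cw 0.6392 rad, cw by yaw 0.6634, z 0.0308, F_cw -2.08 F_rad 0.25 Fz 0.62 tilt [ 3.078 -0.077] gap 0.028 t 17.0 q6 0.95
r 147.0 mm, cw 0.6650 rad, cw by yaw 0.6900, z 0.0309, F_cw -2.16 F_rad -0.02 Fz 0.13 tilt [ 3.079 -0.079] gap 0.0282 t 17.1 q6 0.99
```

```bash
echo
R='python3 -c "from h import *;pol()"'
python3 -m inch '[{"grip":0.3,"dx":0,"dy":-4,"dz":0,"roll":1.3}]' 5 >/dev/null; eval $R
python3 -m inch '[{"grip":0.3,"dx":0,"dy":-4,"dz":0,"roll":1.3}]' 5 >/dev/null; eval $R
```

```text
r 146.7 mm, cw 0.6851 rad, cw by yaw 0.7141, z 0.0311, F_cw -9.69 F_rad 2.42 Fz -0.72 tilt [ 3.078 -0.082] gap 0.0291 t 17.2 q6 1.02
r 146.1 mm, cw 0.6989 rad, cw by yaw 0.7378, z 0.0314, F_cw -9.64 F_rad 1.82 Fz -3.05 tilt [ 3.077 -0.085] gap 0.0339 t 17.3 q6 1.05
```

Nut is down and the force is rising. The 5 N grip lets the finger yield (gap 34 mm), so I'll stiffen the grip without moving the arm.

```bash
R='python3 -c "from h import *;pol()"'
python3 -m inch '[{"grip":0.33,"dx":0,"dy":0,"dz":0,"roll":0}]' 60 >/dev/null; eval $R
python3 -c "
from h import *
cv2.imwrite('pics/n_w.png',r.grab_frame('wrist')[:,:,::-1])"; eval $R
```

```text
r 146.0 mm, cw 0.6873 rad, cw by yaw 0.7385, z 0.0318, F_cw -3.59 F_rad -0.44 Fz -2.02 tilt [ 3.073 -0.086] gap 0.0313 t 17.4 q6 1.06
r 145.9 mm, cw 0.6878 rad, cw by yaw 0.7385, z 0.0318, F_cw -7.87 F_rad 1.43 Fz -0.96 tilt [ 3.074 -0.086] gap 0.0311 t 17.45 q6 1.06
```

View pics/n_w.png

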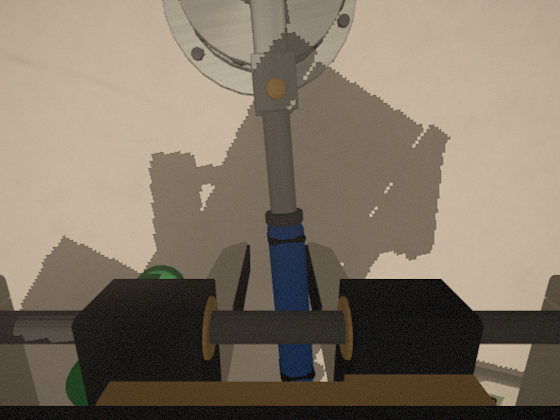

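```bash
R='python3 -c "from h import *;pol()"'
python3 -m inch '[{"grip":0.33,"dx":0,"dy":-3,"dz":0,"roll":0}]' 60 >/dev/null; eval $R
python3 -m inch '[{"grip":0.33,"dx":0,"dy":-2,"dz":0,"roll":0}]' 60 >/dev/null; eval $R
```

```text
r 145.8 mm, cw 0.6908 rad, cw by yaw 0.7387, z 0.0321, F_cw -13.71 F_rad 4.47 Fz -1.50 tilt [ 3.07  -0.087] gap 0.031 t 17.55 q6 1.06
r 145.8 mm, cw 0.6871 rad, cw by yaw 0.7388, z 0.0323, F_cw -10.65 F_rad 2.81 Fz -2.74 tilt [ 3.066 -0.088] gap 0.0307 t 17.65 q6 1.07
```

```bash
R='python3 -c "from h import *;pol()"'
python3 -m inch '[{"grip":0.33,"dx":0,"dy":-4,"dz":0,"roll":0}]' 60 >/dev/null; eval $R
python3 -m inch '[{"grip":0.33,"dx":0,"dy":-4,"dz":0,"roll":0}]' 60 >/dev/null; eval $R
```

```text
r 145.9 mm, cw 0.6951 rad, cw by yaw 0.7392, z 0.0322, F_cw -13.16 F_rad 4.99 Fz -4.25 tilt [ 3.061 -0.088] gap 0.0312 t 17.75 q6 1.08
r 146.0 mm, cw 0.7036 rad, cw by yaw 0.7395, z 0.0321, F_cw -13.38 F_rad 3.90 Fz -3.83 tilt [ 3.057 -0.088] gap 0.0309 t 17.85 q6 1.09
```

```bash
R='python3 -c "from h import *;pol()"'
python3 -m inch '[{"grip":0.33,"dx":0,"dy":-4,"dz":0,"roll":0}]' 60 >/dev/null; eval $R
python3 -m inch '[{"grip":0.33,"dx":0,"dy":-4,"dz":0,"roll":0}]' 60 >/dev/null; eval $R
python3 -c "
from h import *
ci=r.camera_info('wrist');np.save('pics/o.npy',ci['world_from_camera'])
cv2.imwrite('pics/o_w.png',r.grab_frame('wrist')[:,:,::-1]);a=r.grab_frame('top')[140:260,240:400,::-1];cv2.imwrite('pics/o_t.png',cv2.resize(a,None,fx=5,fy=5))"; eval $R
```

```text
r 146.2 mm, cw 0.7117 rad, cw by yaw 0.7398, z 0.0320, F_cw -13.56 F_rad 3.61 Fz -3.70 tilt [ 3.053 -0.088] gap 0.0308 t 17.95 q6 1.1
r 146.3 mm, cw 0.7200 rad, cw by yaw 0.7402, z 0.0319, F_cw -13.79 F_rad 3.64 Fz -3.34 tilt [ 3.049 -0.088] gap 0.0315 t 18.05 q6 1.11
r 146.3 mm, cw 0.7213 rad, cw by yaw 0.7399, z 0.0319, F_cw -13.18 F_rad 4.07 Fz -3.92 tilt [ 3.049 -0.088] gap 0.0307 t 18.15 q6 1.11
```

View pics/o_w.png

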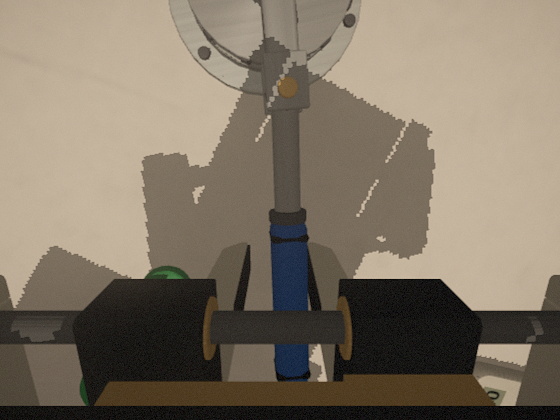

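View pics/o_t.png

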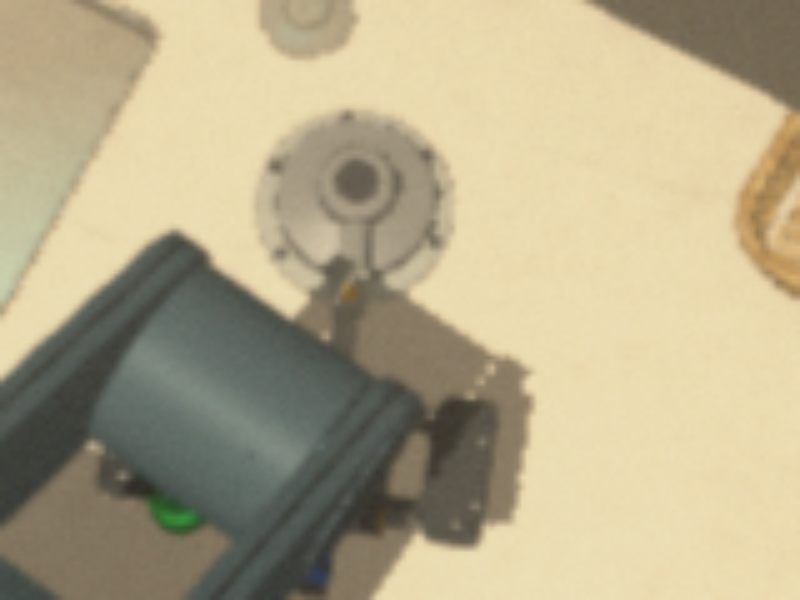

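Run:
```python
from h import *
ci=r.camera_info("wrist"); ci["world_from_camera"]=np.load("pics/o.npy")
pin=onz(ci,287.5,86,.062);a=onz(ci,288.5,235,.059);b=onz(ci,292,372,.059)
ang=lambda d:np.arctan2(d[1],d[0])%(2*np.pi)
n=np.array([.5985,-.264,.064]);m=np.array([.598,-.266,.064])
print(pin,a,b,"r",np.hypot(*(pin-n)[:2]))
for k in (n,m): print("link",ang(pin-k),"pin->a",ang(a-pin),"a->b",ang(b-a),"pin->b",ang(b-pin), "fold",ang(pin-k)-ang(b-pin), "link cw", 2*np.pi-2.574-ang(pin-k))
w=cv2.imread("pics/o_w.png");cv2.imwrite("pics/o_z.png",cv2.resize(w[0:260,200:380],None,fx=3.3,fy=2.3,interpolation=cv2.INTER_CUBIC))
print(proj(ci,n))
```

```text
[ 0.53968286 -0.257903    0.062     ] [ 0.47407376 -0.24719795  0.059     ] [ 0.40072177 -0.23617321  0.059     ] r 0.05913230225804161
link 3.0383013566520547 pin->a 2.979853784772696 a->b 2.992410215846308 pin->b 2.9864756670404957 fold 0.05182568961155898 link cw 0.6708839505275317
link 3.003630462391354 pin->a 2.979853784772696 a->b 2.992410215846308 pin->b 2.9864756670404957 fold 0.017154795350858176 link cw 0.7055548447882325
(np.float64(277.15435109547013), np.float64(-78.85337110649118))
```

View pics/o_z.png

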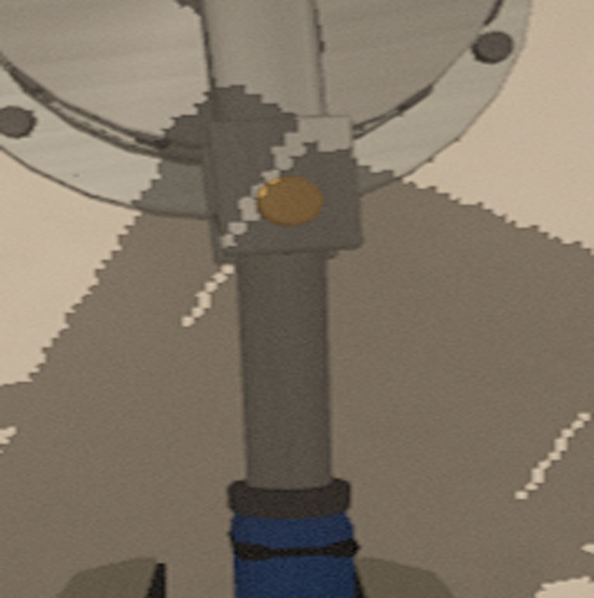

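Estimates of the fold run from 0.04 to 0.057 rad, against a click at 0.045 and overtightening at 0.143. Two more small nudges will put it clearly past the click.

```bash
R='python3 -c "from h import *;pol()"'
python3 -m inch '[{"grip":0.33,"dx":0,"dy":-4,"dz":0,"roll":0}]' 60 >/dev/null; eval $R
python3 -m inch '[{"grip":0.33,"dx":0,"dy":-4,"dz":0,"roll":0}]' 60 >/dev/null; eval $R
python3 -c "
from h import *
cv2.imwrite('pics/p_z.png',cv2.resize(r.grab_frame('wrist')[0:260,200:380,::-1],None,fx=3.3,fy=2.3,interpolation=cv2.INTER_CUBIC))"; eval $R
```

```text
r 146.4 mm, cw 0.7282 rad, cw by yaw 0.7404, z 0.0318, F_cw -14.53 F_rad 3.63 Fz -3.56 tilt [ 3.045 -0.088] gap 0.0308 t 18.25 q6 1.12
r 146.5 mm, cw 0.7357 rad, cw by yaw 0.7409, z 0.0318, F_cw -14.39 F_rad 3.65 Fz -4.49 tilt [ 3.04  -0.088] gap 0.0313 t 18.35 q6 1.13
r 146.6 mm, cw 0.7371 rad, cw by yaw 0.7409, z 0.0317, F_cw -14.18 F_rad 3.55 Fz -2.84 tilt [ 3.04  -0.088] gap 0.0309 t 18.4 q6 1.13
```

View pics/p_z.png

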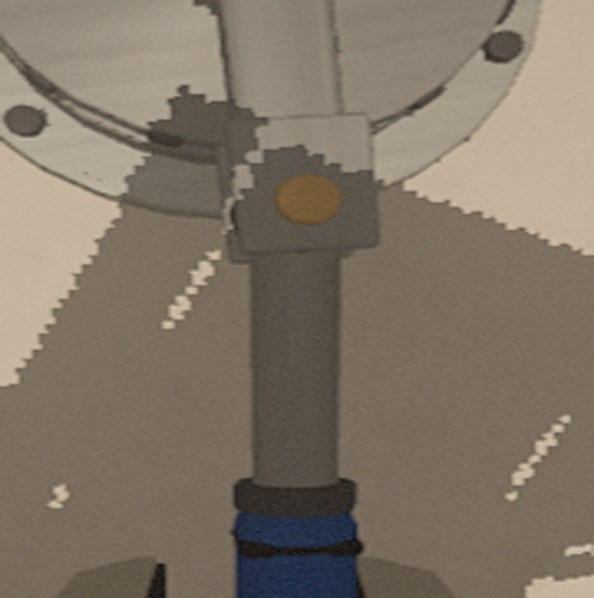

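```bash
python3 -c "
from h import *
w=cv2.imread('pics/n_w.png');cv2.imwrite('pics/n_z.png',cv2.resize(w[0:260,200:380],None,fx=3.3,fy=2.3,interpolation=cv2.INTER_CUBIC))"
```

```text
(no output)
```

View pics/n_z.png

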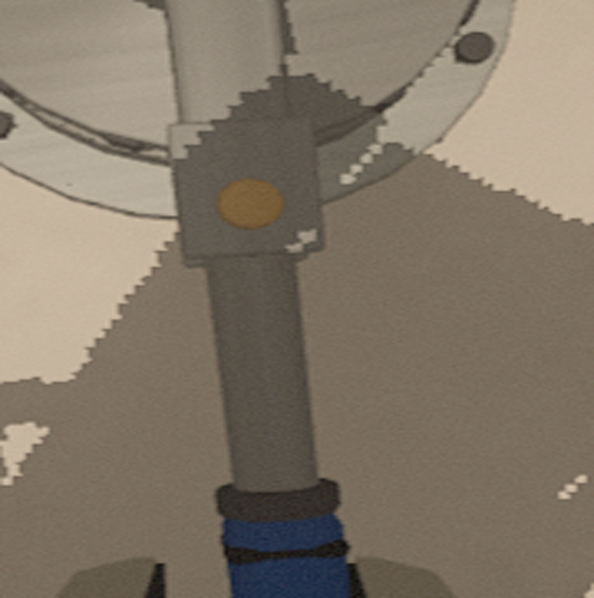

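```bash
R='python3 -c "from h import *;pol()"'
python3 -m inch '[{"grip":0.33,"dx":0,"dy":-4,"dz":0,"roll":0}]' 60 >/dev/null; eval $R
python3 -c "
from h import *
cv2.imwrite('pics/q_z.png',cv2.resize(r.grab_frame('wrist')[0:260,200:380,::-1],None,fx=3.3,fy=2.3,interpolation=cv2.INTER_CUBIC))"; eval $R
```

```text
r 146.6 mm, cw 0.7435 rad, cw by yaw 0.7413, z 0.0317, F_cw -14.46 F_rad 3.65 Fz -3.25 tilt [ 3.036 -0.089] gap 0.031 t 18.5 q6 1.14
r 146.7 mm, cw 0.7453 rad, cw by yaw 0.7414, z 0.0316, F_cw -13.35 F_rad 1.35 Fz -2.10 tilt [ 3.036 -0.089] gap 0.0311 t 18.55 q6 1.14
```

View pics/q_z.png

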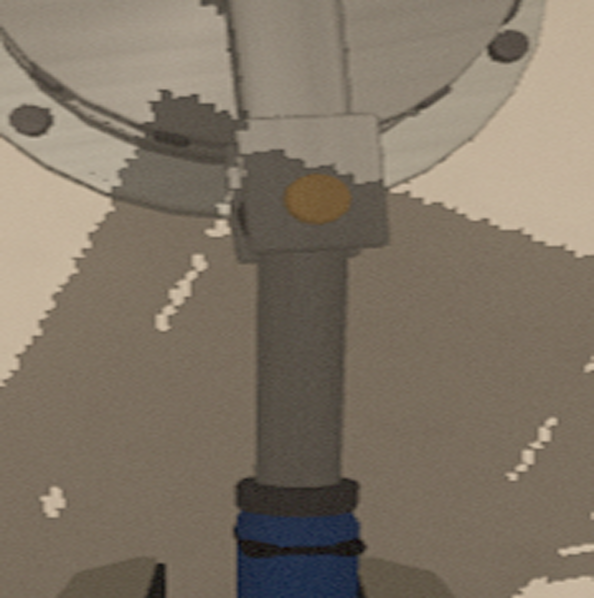

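Fold is now about 0.06 rad, on a steady plateau of about 14 N at r=146 mm, which is about 11.8 N at mid-handle. That is past the click and well below 0.143, so I stop here and swing back.

```bash
R='python3 -c "from h import *;pol()"'
python3 -m inch '[{"grip":0.33,"dx":0,"dy":4,"dz":0,"roll":0},{"grip":0.3,"dx":0,"dy":5,"dz":0,"roll":0},{"grip":0.3,"dx":0,"dy":6,"dz":0,"roll":-1.5},{"grip":0.3,"dx":0,"dy":8,"dz":0,"roll":-2.8}]' 40 >/dev/null; eval $R
python3 -m inch '[{"grip":0.3,"dx":0,"dy":8,"dz":0,"roll":-2.8},{"grip":0.3,"dx":0,"dy":8,"dz":0,"roll":-2.8},{"grip":0.3,"dx":0,"dy":8,"dz":0,"roll":-2.8}]' 40 >/dev/null; eval $R
```

```text
r 148.5 mm, cw 0.5646 rad, cw by yaw 0.6688, z 0.0348, F_cw 2.43 F_rad -1.40 Fz -0.71 tilt [ 3.024 -0.083] gap 0.0275 t 18.95 q6 1.02
r 152.8 mm, cw 0.4220 rad, cw by yaw 0.5211, z 0.0369, F_cw 1.88 F_rad -1.93 Fz -1.39 tilt [ 3.018 -0.064] gap 0.0278 t 19.25 q6 0.82
```

```bash
R='python3 -c "from h import *;pol()"'
python3 -m inch '[{"grip":0.3,"dx":1.5,"dy":7,"dz":1,"roll":-4.5},{"grip":0.3,"dx":1.5,"dy":7,"dz":1,"roll":-4.5},{"grip":0.3,"dx":1.5,"dy":7,"dz":1,"roll":-4}]' 40 >/dev/null; eval $R
python3 -m inch '[{"grip":0.3,"dx":1,"dy":7,"dz":0.5,"roll":-3},{"grip":0.3,"dx":1,"dy":7,"dz":0.5,"roll":-3},{"grip":0.3,"dx":1,"dy":4,"dz":0,"roll":-2}]' 40 >/dev/null; eval $R
```

```text
r 151.3 mm, cw 0.2970 rad, cw by yaw 0.2912, z 0.0361, F_cw 2.29 F_rad -0.32 Fz 0.79 tilt [ 3.011 -0.032] gap 0.0279 t 19.55 q6 0.56
r 150.1 mm, cw 0.2001 rad, cw by yaw 0.1494, z 0.0360, F_cw 1.99 F_rad 1.38 Fz 0.10 tilt [ 3.016 -0.011] gap 0.0281 t 19.85 q6 0.41
```

```bash
R='python3 -c "from h import *;pol()"'
python3 -m inch '[{"grip":0.3,"dx":0,"dy":7,"dz":0.5,"roll":-1.8},{"grip":0.3,"dx":0,"dy":7,"dz":0.5,"roll":-1.8},{"grip":0.3,"dx":0,"dy":6,"dz":0,"roll":-2},{"grip":0.3,"dx":0,"dy":3,"dz":0,"roll":-1}]' 40 >/dev/null; eval $R
python3 -c "
from h import *
ci=r.camera_info('wrist');np.save('pics/s.npy',ci['world_from_camera'])
cv2.imwrite('pics/s_w.png',r.grab_frame('wrist')[:,:,::-1])"; eval $R
```

```text
r 150.6 mm, cw 0.0793 rad, cw by yaw 0.0343, z 0.0359, F_cw 1.83 F_rad -0.54 Fz -0.55 tilt [3.025 0.005] gap 0.0279 t 20.25 q6 0.27
r 150.6 mm, cw 0.0772 rad, cw by yaw 0.0337, z 0.0359, F_cw 1.03 F_rad -0.05 Fz -0.73 tilt [3.025 0.006] gap 0.0278 t 20.3 q6 0.27
```

View pics/s_w.png

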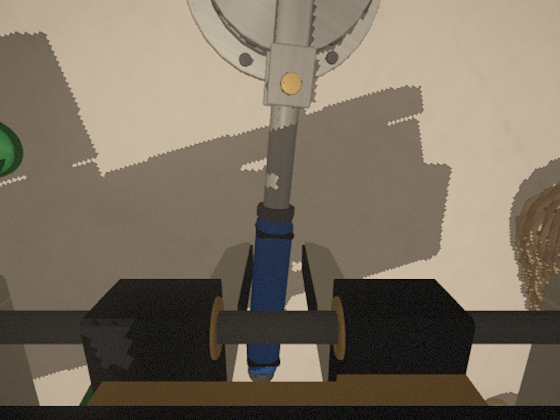

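```bash
cat >> h.py <<'E'
def hang(ci,pin,e):
    p=onz(ci,*pin,.062);q=onz(ci,*e,.059);print("pin",p[:2].round(4),"pt",q[:2].round(4),"angle cw from -2.574: %.4f"%(-2.574-np.arctan2(*(q-p)[1::-1])), "via nut %.4f"%(-2.574-np.arctan2(q[1]+.264,q[0]-.5985)))
E
python3 -c "
from h import *
ci=r.camera_info('wrist');ci['world_from_camera']=np.load('pics/s.npy')
hang(ci,(291,83),(262,372))
ci['world_from_camera']=np.load('pics/j.npy');hang(ci,(253,85),(265,238))"
```

```text
pin [ 0.545  -0.2894] pt [ 0.4107 -0.3528] angle cw from -2.574: 0.1265 via nut 0.1258
pin [ 0.5488 -0.2961] pt [ 0.4203 -0.3783] angle cw from -2.574: -0.0011 via nut -0.0026
```

```bash
R='python3 -c "from h import *;pol()"'
python3 -m inch '[{"grip":0.3,"dx":0,"dy":7,"dz":0,"roll":-1},{"grip":0.3,"dx":0,"dy":7,"dz":0,"roll":-1},{"grip":0.3,"dx":0,"dy":5,"dz":0,"roll":0},{"grip":0.3,"dx":0,"dy":0,"dz":0,"roll":0}]' 40 >/dev/null; eval $R
python3 -c "
from h import *
ci=r.camera_info('wrist');np.save('pics/t.npy',ci['world_from_camera'])
cv2.imwrite('pics/t_w.png',r.grab_frame('wrist')[:,:,::-1])"; eval $R
```

```text
r 151.0 mm, cw -0.0447 rad, cw by yaw -0.0020, z 0.0373, F_cw 0.94 F_rad -0.35 Fz -1.11 tilt [3.028 0.011] gap 0.0281 t 20.7 q6 0.22
r 150.9 mm, cw -0.0443 rad, cw by yaw -0.0021, z 0.0374, F_cw -0.42 F_rad -0.10 Fz -0.60 tilt [3.028 0.011] gap 0.0277 t 20.75 q6 0.22
```

View pics/t_w.png

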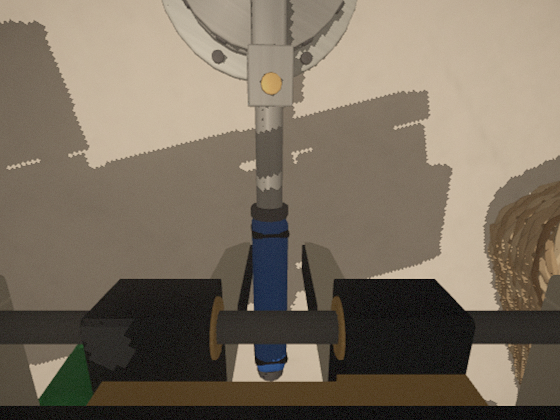

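```bash
python3 -c "
from h import *
ci=r.camera_info('wrist');ci['world_from_camera']=np.load('pics/t.npy')
hang(ci,(271,83),(270.5,372));hang(ci,(271,83),(270.5,235))"
```

```text
pin [ 0.5486 -0.2958] pt [ 0.4217 -0.3762] angle cw from -2.574: 0.0027 via nut 0.0019
pin [ 0.5486 -0.2958] pt [ 0.491  -0.3324] angle cw from -2.574: 0.0021 via nut 0.0011
```

The handle is within 0.003 rad of its start angle. I'll open the jaws, lift straight up and check.

```bash
R='python3 -c "from h import *;pol()"'
python3 -m inch '[{"grip":0.6,"dx":0,"dy":0,"dz":0,"roll":0},{"grip":0.8,"dx":0,"dy":0,"dz":0,"roll":0},{"grip":1,"dx":0,"dy":0,"dz":0,"roll":0},{"grip":1,"dx":0,"dy":0,"dz":0,"roll":0},{"grip":1,"dx":0,"dy":0,"dz":0,"roll":0},{"grip":1,"dx":0,"dy":0,"dz":0,"roll":0},{"grip":1,"dx":0,"dy":0,"dz":0,"roll":0},{"grip":1,"dx":0,"dy":0,"dz":0,"roll":0}]' 20; eval $R
python3 -m inch '[{"grip":1,"dx":0,"dy":0,"dz":-15,"roll":0},{"grip":1,"dx":0,"dy":1,"dz":-25,"roll":0},{"grip":1,"dx":0,"dy":2,"dz":-30,"roll":0},{"grip":1,"dx":0,"dy":2,"dz":-35,"roll":0},{"grip":1,"dx":0,"dy":0,"dz":-35,"roll":0},{"grip":1,"dx":0,"dy":0,"dz":-20,"roll":0},{"grip":1,"dx":-30,"dy":10,"dz":-10,"roll":0},{"grip":1,"dx":-40,"dy":20,"dz":0,"roll":0},{"grip":1,"dx":-40,"dy":20,"dz":0,"roll":0},{"grip":1,"dx":-20,"dy":10,"dz":0,"roll":0},{"grip":1,"dx":0,"dy":0,"dz":0,"roll":0}]'
python3 -c "
from h import *
ci=r.camera_info('wrist');np.save('pics/u.npy',ci['world_from_camera'])
cv2.imwrite('pics/u_w.png',r.grab_frame('wrist')[:,:,::-1]);cv2.imwrite('pics/u_t.png',r.grab_frame('top')[:,:,::-1]);cv2.imwrite('pics/u_s.png',r.grab_frame('scene')[:,:,::-1])"; eval $R
```

```text
time: 21.55
ee_pos: [0.4764, -0.3519, 0.0388]
ee_rot: [3.023, 0.009, 0.569]
wrist_force: [-0.2, 0.6, 0.3]
finger_gap: 0.0876
r 150.4 mm, cw -0.0565 rad, cw by yaw -0.0017, z 0.0388, F_cw 0.62 F_rad -0.14 Fz 0.31 tilt [3.023 0.009] gap 0.0876 t 21.55 q6 0.22
time: 22.65
ee_pos: [0.39, -0.4605, 0.2239]
ee_rot: [3.023, 0.011, 0.574]
wrist_force: [0.3, 1.0, 0.5]
finger_gap: 0.093
r 282.9 mm, cw -0.1840 rad, cw by yaw -0.0092, z 0.2234, F_cw -0.58 F_rad 0.71 Fz 0.11 tilt [3.025 0.009] gap 0.0929 t 22.8 q6 -0.05
```

View pics/u_w.png

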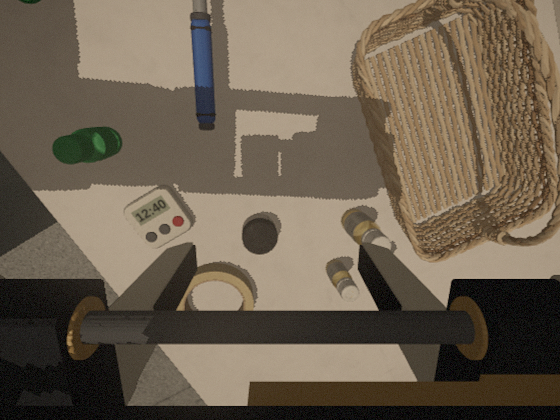

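View pics/u_t.png

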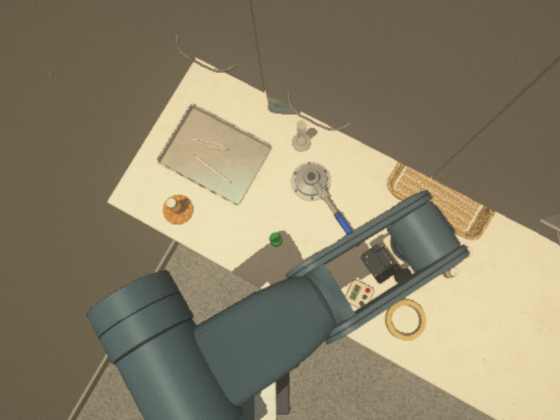

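View pics/u_s.png

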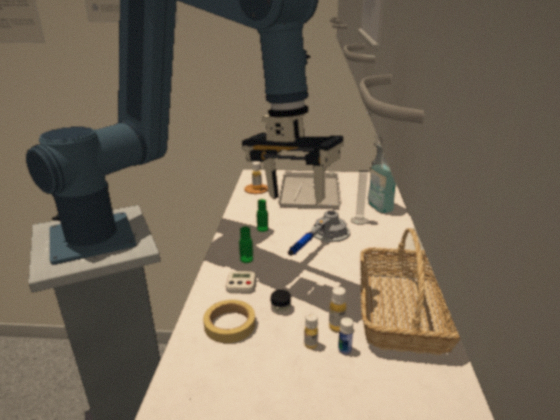

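```bash
python3 -c "
from h import *
ci=r.camera_info('wrist');ci['world_from_camera']=np.load('pics/u.npy')
hang(ci,(202,22),(205,124))
print(r.job_done())"
```

```text
pin [ 0.495  -0.3335] pt [ 0.4187 -0.3787] angle cw from -2.574: 0.0316 via nut -0.0005
the job is handed in; nothing more can be done
None
```

The job is finished and handed in at about 22.8 s. All three parts were done in the order asked.

- **Bottle:** the amber bottle stands upright near the centre of the cork mat. In the top view taken after placing it, its cap was within about 2 mm of the mat's centre.
- **Wrench:** the nut stopped after about 0.69 rad of clockwise swing. The handle then folded at a steady force of about 14 N at 146 mm from the nut, which is roughly 11.8 N at the middle of the handle.
- **Click:** I stopped at a fold of about 0.06 rad. That is past the click at 0.045 and well below overtightened at 0.143.
- **Return:** the handle was swung back and let go. The last pictures put it within about 0.003 rad of where it began, with the gripper clear of everything.

**Checks that disagreed:**
- **Fold angle:** the pictures gave about 0.06 rad and the tool's travel about 0.08. Both lie between the click and the overtightened limit.
- **Handle angle:** the last check had the joint pin out of view. Using two points on the handle alone it gave 0.03 rad; the line from the nut gave −0.0005, which I trust more because its baseline is longer.

**Faults along the way:**
- **Gripper:** it tilted by up to about 7° during the swing.
- **Grip force:** my first setting of 5 N let a finger yield at the stop, so I raised it before the final push.

In the last pictures the bystanders look undisturbed.

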